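Third hand for a drawer pull

ROBOT

A 6-joint arm with a two-finger parallel gripper is mounted at the origin on the work surface. World frame = base frame: x ahead of the robot, y to its left, z up, the work surface at z = 0. Lengths are in m, angles in rad, forces in N, time in s.
With the tool pointing down it reaches from about 0.375 to 0.9 m from the base axis. Payload 3.1 kg.
Tool frame: the origin (TCP) lies on the centre line of the jaws, within the pads' length; the fingertips stand 8 mm ahead of it and the grasp point (between the pads) lies 11 mm behind it (robot.tip_extent is the distance from the TCP to the fingertips, in m); y points along the fingers, z is the direction in which the jaws open and shut, and the axes are right-handed (so a half turn about y gives the same grasp; the last joint's range is limited). The gripper opens to 87 mm and grips with 3 to 60 N. Pads are 19 mm wide; open, the fingers measure 117 mm over their backs; the gripper's body (75 mm by 190 mm) begins 51 mm behind the grasp point.
Start: joints at [-1.431, 0.527, 1.433, -0, 1.181, -0.178], TCP at [0.196, -0.593, 0.231] pointing down, gripper open.
Joint ranges: [-3.08, 3.08], [-0.75, 2.2], [0.22, 2.44], [-1.43, 4.57], [0, 2.65], [-2.85, 2.85]. Speed limits (rad/s): [2.79, 2.79, 3.14, 3.14, 3.14, 3.14].

INTERFACE

Orientations are given as a unit quaternion [x, y, z, w].
In Python, from rig import robot gives the robot as it stands.
- The arm moves only by the shell command python3 -m crank 'ROWS' [FORCE]. ROWS is JSON, a list that holds one entry, the list of rows, each a list of 7 numbers: the turn, a rotation vector about the tool's x, y, z in degrees, then the shift along the tool's x, y, z in m, then the opening in per cent of the stroke, from 0 (shut) to 100 (fully open). In form: [[[ax, ay, az, dx, dy, dz, gripper], ...]]. A call has exactly 5 rows; each row shifts and turns the commanded pose from where the row before left it, along the tool's axes as they then stand; what a row does not reach is not made up. A row lasts 1/8 s, in which the tool goes at most 62.5 mm and 10.7 degrees, less where a joint would pass 70% of its speed; a pose out of reach is approached as far as the arm can. A call with a gripper value outside its range is refused whole. The fingers move at their own pace and stop on an object; FORCE is the grip in N (left out, the last holds). Time passes only in rows, so rows that do not move let the fingers close, or fill a call up. It gives the time, the measured TCP pose, the force and the opening at its end, in the units of the state.
- robot.get_obs(): the state, without advancing time (a new reading comes with each control period).
- robot.camera(name): name is "side" or "top"; returns a dict with "img" (400x640x3 uint8, red, green, blue), "K" (3x3 intrinsics, pixels), "R" (3x3) and "t" (3): a world point X has camera coordinates R X + t. Camera axes: x right, y down, z forward; pixel columns grow to the right and rows downward; lengths in m; the calibration is good to about 2 mm. A picture is of the moment at which its call begins. There is no depth.
- robot.hand_in(): hands the job in, once; it reports no verdict.
Trained networks look in a picture, given as the dict that the camera call returned (one of the last four; its "shot" number tells which), for a name from the list of things; names that differ only in an ending like _2 or _b are one class to them, and where a whole thing is asked for, a point or a joint stands for the part that bears it (a point fixed in the world has none). Each returns a list of dicts, best first, with "conf" (0 to 1); they miss things now and then, are a little off and sometimes report something else, mostly with a low value. They report only what shows in the picture. A call takes as long as a camera call. They do not tell look-alikes from the thing itself.
- robot.spot_in(picture, thing): "at" ([row, column] in pixels, amid what is visible of it).
The state is a dict: "time": time; "q": joint angles; "joint_velocities": joint speeds; "joint_torque": joint torques, N m; "position": TCP position; "tool_rot": TCP orientation; "ft_force": force on the tool from outside, world axes, zero at the start; "moment": the same for the moment, N m; "grip_width": finger opening in m.
Only numpy, scipy, OpenCV 4.12 (cv2) and the standard library are available. Lean on these libraries where they do the work, as an engineer would, in place of code of your own. Each camera call takes 0.05 s, during which the arm holds its last target.

TASK

Be my third hand while I screw the new steel cup pull onto the open drawer on your left: take the loose pull from the counter, set its flat back upright and square over the pale patch that the old pull left on the drawer front, and with it push the drawer home onto its sprung buffers. Keep pressing it against the front with a steady force of about 12 N for at least three seconds, without slamming the drawer or disturbing the other things on the counter, and finish while still holding and pressing: do not let go.

Things in the scene. Friction and masses are not known exactly. Their poses are not given: they have to be found in the camera images.
- pull_mid (a point): centre of the loose new pull: a steel cup (half-shell) drawer pull 54 mm wide (its y), 28 mm deep (its x), 42 mm high (its z), about 75 g, standing upright on the counter on its open lower edge; this point is 21 mm above its underside. Its flat back looks to its own +x, the rounded front to its -x
- pull_back (a point): centre of the pull's flat back, 14 mm along its +x from pull_mid, same axes (x out of the back, z up): this point is to come onto patch
- patch (a point): centre of the pale patch, 54 mm wide, 42 mm high, in the face of the left (robot's left, +y) drawer's front, midway along it; moves with the drawer. Its x points level into the drawer (the way it shuts and the pull is pressed), z up. It lies 66 mm above the counter. The front is 230 mm wide, from 13 to 91 mm above the counter; the top of the oak unit (260 mm wide, 240 deep) is 104 mm above the counter
- drawer (a joint): how far the left drawer stands open on its steel runners, m: 0 = shut, grows as it comes out; it starts 20 to 60 mm open, moves with about 1 to 2 N, mass about 0.9 kg, and stays where left
- buffer (a joint): how far the shut drawer is pushed in onto the two sprung buffers at the back of its runners, m: 0 = not pressed, 0.010 = buffers fully in; the push is 2.5 N per mm of it
- pull: the same pull, origin under its centre. The cup fills the lower 30 mm; its two flat end cheeks, 54 mm apart over the outside, are solid to grip: from the back plane forward 27 mm deep in the lowest 10 mm, 25 mm up to 19 mm high, 19 mm up to 26 mm. Above, to 42 mm, stands a 3 mm thick screw flange in the back plane, also 54 mm wide, with two dark screw holes
- drawer_front: the oak front of the left drawer, fixed to it; origin at counter level below the middle of its front's face, x into the drawer, z up. With the drawer shut the face stands 12 mm proud of the unit's front edges
- bowl: bystander: blue ceramic bowl, 170 mm across, 75 mm high; origin under its centre
- rolling_pin: bystander: red silicone rolling pin with wooden handles, 54 mm thick, 404 mm long along its x; origin under its middle
- stamp: bystander: round tin cookie stamp with a turned wooden handle upright, 66 mm across, 62 mm high; origin under its centre
- spoons: bystander: set of four grey plastic measuring spoons fanned out on a ring, about 150 by 110 mm, 12 mm high; origin under its middle
- screw_dish: bystander: white ceramic dish with the two screws, 88 mm across, 14 mm high; origin under its centre
- screwdriver: bystander: screwdriver lying along its x, about 170 mm long, 30 mm thick; origin under it
Things that resemble listed ones, but are neither listed nor needed, are in the scene too. Of the things shaped like the pull, the bare steel one is meant.

How it is judged:
On the way, in this order (a step that is already met when the one before it is completed fails the run):
1. the pull is lifted off the counter in the fingers (height (world z) of pull_mid above 0.035 m and contact force between the fingers and pull above 1 N), for 0.2 s.
2. the pull is pressed over the patch, drawer home, with a force inside the band, without a break for 2.5 s (contact force between pull and drawer_front between 7 and 18 N and value of joint drawer below 0.003 m and x of pull_back in the frame of patch between -0.003 and 0.003 m and y of pull_back in the frame of patch between -0.005 and 0.005 m and z of pull_back in the frame of patch between -0.005 and 0.005 m and angle between the x axis of pull_back and the x axis of patch, either way round below 0.09 rad and angle between pull_back's own z axis and vertical below 0.09 rad and contact force between the fingers and pull above 3 N), for 2.5 s.
At the end, for the whole second after the job is handed in: Fingers hold the pull at rest, pressing the drawer front with 7 to 18 N (before that 2.5 s without a break); drawer under 3 mm open; centre of the back within 5 mm of the patch centre sideways and in height, 3 mm of the face; upright and flat to the front within 5 degrees (all of step 2 and linear speed of pull below 0.01 m/s); the arm keeps its last pose, push and grip.
It fails at once if the pull is rammed against the drawer with more than 35 N (contact force between pull and drawer_front above 35 N).
It fails at once if one of the other things on the counter is shifted by more than 30 mm (distance of any of bowl, rolling_pin, stamp, spoons, screw_dish, screwdriver from where it was at the start of the episode above 0.03 m).
It fails at once if the bowl, the cookie stamp or the screw dish is tipped (angle between any of bowl, stamp, screw_dish's own z axis and vertical above 0.35 rad).
It also fails if it takes over 51 s, if anything falls off the work surface, if the arm or the gripper's body presses on something with over 40 N, if the wrist force passes 120 N, or if a joint passes its speed limit or range.

## Working session

There is one attempt and no reset: what is moved stays moved. The work goes in short steps, Python scripts to look and compute and a shell command to move; the robot and the scene stay as the last step left them, time stands still between calls to the robot, and variables do not carry over. Pictures are saved under pics/ and viewed, and the job is handed in when it is done.

```bash
ls; mkdir -p pics; cat > h.py <<'E'
import numpy as np, cv2
from rig import robot
from scipy.spatial.transform import Rotation as Ro
def save(c,n,crop=None,s=1):
    im=c["img"][:,:,::-1]
    if crop: r0,r1,c0,c1=crop; im=im[r0:r1,c0:c1]
    cv2.imwrite(n,cv2.resize(im,None,fx=s,fy=s,interpolation=cv2.INTER_CUBIC))
def onplane(c,rc,axis,val):
    R=np.array(c["R"]);t=np.array(c["t"]);K=np.array(c["K"])
    d=R.T@np.linalg.solve(K,[rc[1],rc[0],1.]); o=-R.T@t
    return o+d*(val-o[axis])/d[axis]
def proj(c,X):
    p=np.array(c["K"])@(np.array(c["R"])@np.array(X)+np.array(c["t"])); return p[1]/p[2],p[0]/p[2]
E
python3 - <<'E'
from h import *
o=robot.get_obs(); print(o)
for n in("side","top"):
    c=robot.camera(n); save(c,f"pics/{n}0.png")
    print(n,c["K"],c["R"],c["t"])
    for th in ["pull","pull_back","patch","drawer_front","bowl","rolling_pin","stamp","spoons","screw_dish","screwdriver"]:
        print(th,[(x["at"],round(x["conf"],2)) for x in robot.spot_in(c,th)])
E
```

```text
pics
{'time': 0.0, 'q': array([-1.43053166e+00,  5.28482945e-01,  1.43386082e+00,  1.31804657e-05,
        1.18138955e+00, -1.78476516e-01]), 'joint_velocities': array([ 1.08317538e-03,  2.25189393e-04, -2.10092266e-04, -8.34212855e-04,
       -1.70920291e-03,  7.98954990e-06]), 'joint_torque': array([ 8.98497728e-04, -4.40037811e+01, -1.76589292e+01,  6.34015328e-02,
        5.84775140e-02, -1.65675478e-04]), 'position': array([ 0.19580419, -0.5928076 ,  0.22957449]), 'tool_rot': array([-0.11219501,  0.69890238, -0.69738914,  0.11223254]), 'ft_force': array([-0.01168264,  0.3988464 ,  0.0062683 ]), 'moment': array([ 0.00788747,  0.02826483, -0.0365365 ]), 'grip_width': 0.08692528663850753}
side [[509.30028508   0.         325.61919673]
 [  0.         509.30028508 202.49939232]
 [  0.           0.           1.        ]] [[ 0.99541466 -0.09391246  0.01816864]
 [-0.04607655 -0.63721606 -0.7693066 ]
 [ 0.08382483  0.76494192 -0.63862137]] [-0.55411644  0.19017224  1.61577983]
pull [([269.9, 307.0], 0.81), ([251.7, 284.4], 0.54), ([212.2, 294.8], 0.42)]
pull_back [([252.8, 283.3], 0.77),
[... 383 characters left out ...]
16.13561633 201.538205  ]
 [  0.           0.           1.        ]] [[ 0.00338082 -0.99989979 -0.01374667]
 [-0.99097464 -0.00150784 -0.134041  ]
 [ 0.13400684  0.01407577 -0.99088044]] [0.17867896 0.57960571 1.7146572 ]
pull [([225.7, 383.6], 0.7), ([250.6, 368.3], 0.47), ([156.9, 325.0], 0.41)]
pull_back [([246.6, 365.3], 0.5), ([228.6, 384.8], 0.48)]
patch [([226.9, 321.4], 0.74)]
drawer_front [([228.7, 321.2], 0.97)]
bowl [([160.5, 440.2], 0.65), ([265.8, 427.5], 0.48)]
rolling_pin [([231.0, 178.1], 0.67)]
stamp [([156.5, 325.8], 0.51)]
spoons [([140.2, 368.0], 0.89)]
screw_dish [([268.1, 425.0], 0.67), ([230.1, 179.7], 0.51)]
screwdriver [([164.0, 270.5], 0.58), ([159.6, 438.8], 0.29)]
```

View pics/side0.png

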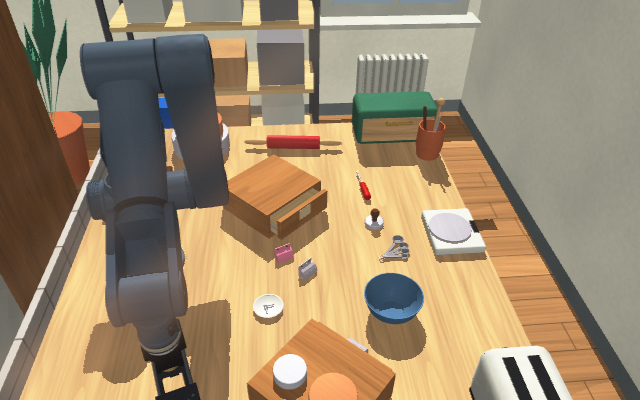

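View pics/top0.png

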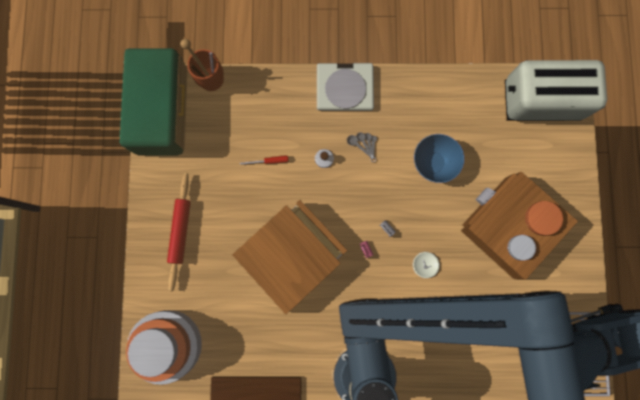

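```bash
python3 - <<'E'
from h import *
import cv2
s=cv2.imread("pics/side0.png");t=cv2.imread("pics/top0.png")
cv2.imwrite("pics/cropA.png",cv2.resize(s[190:290,240:360],None,fx=6.5,fy=6,interpolation=cv2.INTER_CUBIC))
cv2.imwrite("pics/cropB.png",cv2.resize(t[190:280,270:400],None,fx=6,fy=6,interpolation=cv2.INTER_CUBIC))
E
```

```text
(no output)
```

View pics/cropA.png

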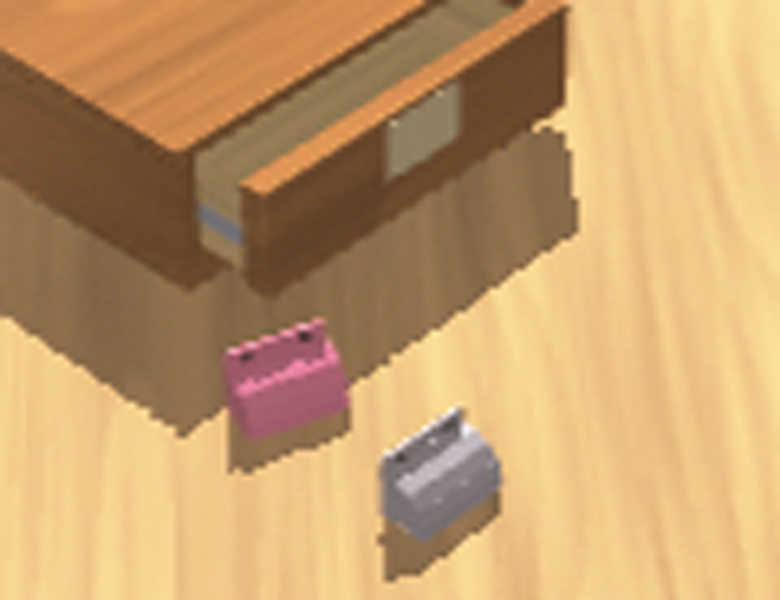

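View pics/cropB.png

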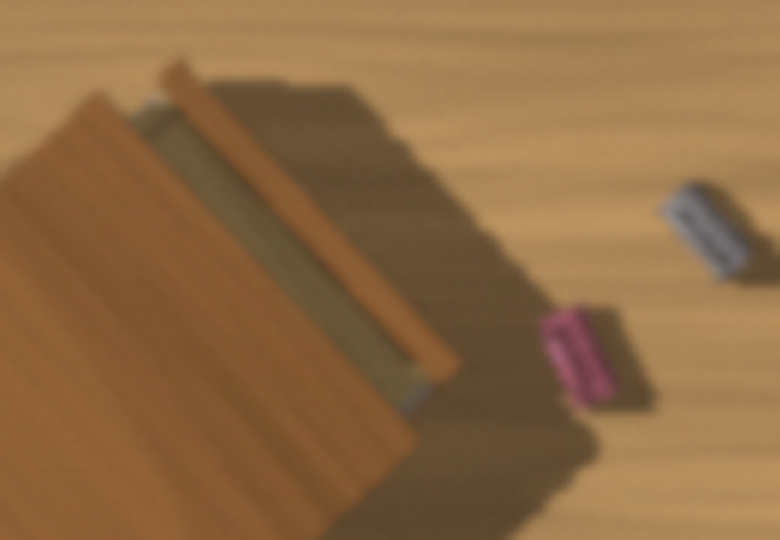

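The side picture shows two loose pulls: pink at about (row 253, col 284) and bare steel at about (270, 307). The steel one at (270, 307), or (228, 389) in top, is the one meant. A third grey one is mounted on the right-hand unit at top (196, 487). The pale patch is at side (212, 304). In both crops the steel pull's flange is on the side facing the drawer.

```bash
python3 - <<'E'
from h import *
c=robot.camera("side"); t=robot.camera("top")
def A(x,y): return (190+(y+.5)/6-.5, 240+(x+.5)/6.5-.5)
def B(x,y): return (190+(y+.5)/6-.5, 270+(x+.5)/6-.5)
print("front top outer ends side",onplane(c,A(245,192),2,.091),onplane(c,A(568,10),2,.091))
print("top",onplane(t,B(187,62),2,.091),onplane(t,B(462,362),2,.091))
p=onplane(c,A(423,132),2,.066);print("patch",p)
print("patch top corners",onplane(c,A(387,125),2,.087),onplane(c,A(460,84),2,.087))
print("pull flange top side",onplane(c,A(381,463),2,.042),onplane(c,A(461,409),2,.042))
print("pull flange top topcam",onplane(t,B(663,210),2,.042),onplane(t,B(722,280),2,.042))
for cc,n in((c,'side'),(t,'top')):
  for nm,X in (("unit",0),):pass
save(c,"pics/pullS.png",(250,295,280,335),14)
save(t,"pics/pullT.png",(210,250,365,415),15)
E
```

```text
front top outer ends side [0.40456259 0.06290427 0.091     ] [0.57929437 0.2078792  0.091     ]
top [0.57765503 0.21407639 0.091     ] [0.4134993  0.06375961 0.091     ]
patch [0.49711239 0.13471733 0.066     ]
patch top corners [0.47781307 0.11762263 0.087     ] [0.51748311 0.15024918 0.087     ]
pull flange top side [ 0.4628731  -0.09379024  0.042     ] [ 0.50305916 -0.05868924  0.042     ]
pull flange top topcam [ 0.5009111  -0.05219573  0.042     ] [ 0.46167224 -0.0846      0.042     ]
```

View pics/pullS.png

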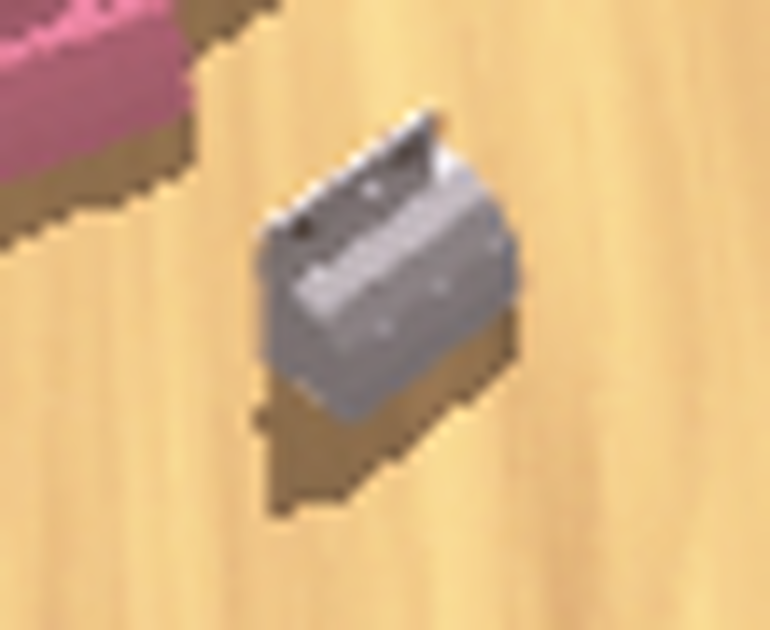

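View pics/pullT.png

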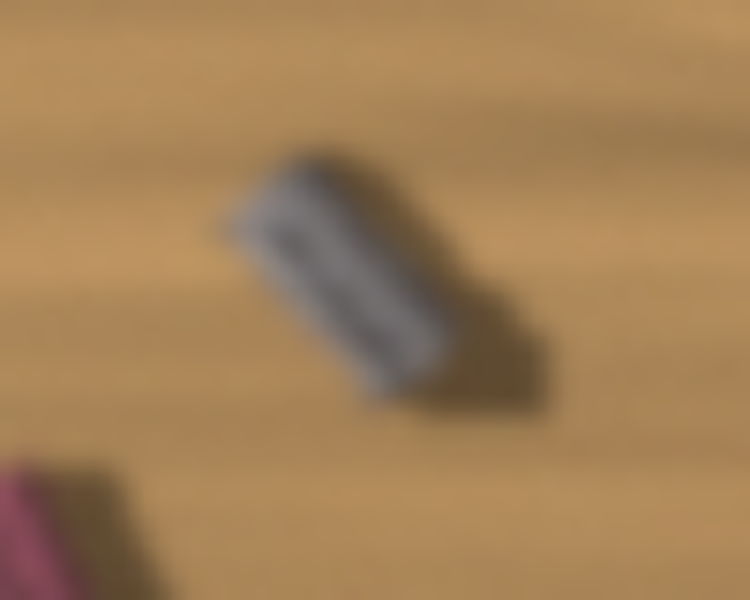

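```bash
cat > fit.py <<'E'
from h import *
from scipy.optimize import least_squares
def A(x,y): return (190+(y+.5)/6-.5, 240+(x+.5)/6.5-.5)
def B(x,y): return (190+(y+.5)/6-.5, 270+(x+.5)/6-.5)
def S(x,y): return (250+(y+.5)/14-.5, 280+(x+.5)/14-.5)
def T(x,y): return (210+(y+.5)/15-.5, 365+(x+.5)/15-.5)
c=robot.camera("side"); t=robot.camera("top")
front=[(c,(0,.115,.091),A(245,192)),(c,(0,-.115,.091),A(568,9)),(c,(0,.115,.013),A(268,297)),(c,(0,-.115,.013),A(567,105)),
 (c,(0,.027,.087),A(387,125)),(c,(0,-.027,.087),A(460,84)),(c,(0,-.027,.045),A(460,137)),(c,(0,.027,.045),A(388,182)),
 (t,(0,-.115,.091),B(187,62)),(t,(0,.115,.091),B(462,362))]
pull=[(c,(.014,.027,.042),S(262,225)),(c,(.014,-.027,.042),S(432,112)),(c,(-.013,.027,0),S(350,422)),(c,(-.013,-.027,0),S(517,300)),
 (t,(.014,-.027,.042),T(228,222)),(t,(.014,.027,.042),T(378,403))]
def fit(pts,x0,cams):
    def f(p):
        r=[]
        for cc,b,px in pts:
            if cc["_n"] not in cams: continue
            X=Ro.from_euler('z',p[2]).apply(b)+[p[0],p[1],0]
            r+=list(np.array(proj(cc,X))-px)
        return np.array(r)
    s=least_squares(f,x0,loss='soft_l1'); return s.x,f(s.x)
c["_n"]="s";t["_n"]="t"
for nm,pts,x0 in(("front",front,[.49,.14,2.27]),("pull",pull,[.49,-.07,2.27])):
    for cams in("s","t","st"):
        x,r=fit(pts,x0,cams); print(nm,cams,x[:2].round(4),np.degrees(x[2]).round(2),np.round(r,1).tolist())
E
python3 fit.py
python3 - <<'E'
from h import *
o=robot.get_obs();print(Ro.from_quat(o["tool_rot"]).as_matrix().round(3), robot.tip_extent)
E
```

```text
front s [0.4965 0.1362] 131.55 [0.5, 1.9, -0.7, 0.8, 0.6, -0.7, 0.4, 0.5, -0.1, -0.5, -0.7, -0.3, -0.1, -0.3, -0.1, -0.4]
front t [0.4957 0.139 ] 132.42 [-0.9, -0.7, 0.8, 0.7]
front st [0.4965 0.1372] 131.98 [0.4, 2.0, -1.0, 0.6, 0.5, -0.6, 0.2, 0.3, -0.3, -0.4, -0.9, -0.4, -0.4, -0.4, -0.3, -0.4, -1.3, 0.0, 0.8, 1.1]
pull s [ 0.4922 -0.0837] 130.47 [0.4, -0.2, -0.5, 0.2, 0.3, -0.2, -0.2, 0.2]
pull t [ 0.4903 -0.0784] 129.05 [-0.2, -0.2, 0.2, 0.2]
pull st [ 0.4918 -0.0816] 130.23 [-0.2, -0.4, -1.0, 0.1, -0.3, -0.5, -0.7, 0.0, -0.5, 0.7, -0.3, 1.3]
[[-0.95   0.     0.313]
 [-0.313  0.    -0.95 ]
 [-0.    -1.    -0.   ]] 0.008
```

```bash
cat > plan.py <<'E'
from h import *
# waypoints: rotation about tool y (deg) per row, world target per row
o=robot.get_obs(); p=o["position"].copy(); Rm=Ro.from_quat(o["tool_rot"])
def run(goal,yawrows,n,p,Rm,up=None):
    rows=[]
    for i in range(n):
        tgt=p+(goal-p)/(n-i)
        d=np.round(Rm.inv().apply(tgt-p),3)
        a=yawrows[i] if i<len(yawrows) else 0
        rows.append([0,a,0,*d]); p=p+Rm.apply(d); Rm=Rm*Ro.from_rotvec([0,np.radians(a),0])
    return rows,p,Rm
if __name__=="__main__":
    p0=p
    r1,p,Rm=run(np.array([.196,-.593,.285]),[-10]*1,1,p,Rm)
    r2,p,Rm=run(np.array([.4916,-.081,.285]),[-10.2]*10,11,p,Rm)
    for r in r1+r2: print([float(round(v,3)) for v in r])
    print(p,Rm.as_matrix().round(3), np.degrees(np.arctan2(*Rm.as_matrix()[[1,0],2])))
E
python3 plan.py
```

```text
[0.0, -10.0, 0.0, -0.0, -0.054, -0.0]
[0.0, -10.2, 0.0, -0.046, -0.0, -0.028]
[0.0, -10.2, 0.0, -0.05, -0.0, -0.02]
[0.0, -10.2, 0.0, -0.053, -0.0, -0.011]
[0.0, -10.2, 0.0, -0.054, -0.0, -0.001]
[0.0, -10.2, 0.0, -0.053, -0.0, 0.008]
[0.0, -10.2, 0.0, -0.051, -0.0, 0.018]
[0.0, -10.2, 0.0, -0.047, -0.0, 0.026]
[0.0, -10.2, 0.0, -0.041, -0.0, 0.034]
[0.0, -10.2, 0.0, -0.034, -0.0, 0.041]
[0.0, -10.2, 0.0, -0.027, -0.0, 0.047]
[0.0, 0.0, 0.0, -0.018, -0.0, 0.051]
[ 0.49179539 -0.08063406  0.28454967] [[ 0.646  0.     0.763]
 [-0.763  0.     0.646]
 [-0.    -1.     0.   ]] 40.268033736871985
```

```bash
python3 -m crank '[[[0,-10,0,0,-0.054,0,100],[0,-10.2,0,-0.046,0,-0.028,100],[0,-10.2,0,-0.050,0,-0.020,100],[0,-10.2,0,-0.053,0,-0.011,100],[0,-10.2,0,-0.054,0,-0.001,100]]]' 40
python3 -m crank '[[[0,-10.2,0,-0.053,0,0.008,100],[0,-10.2,0,-0.051,0,0.018,100],[0,-10.2,0,-0.047,0,0.026,100],[0,-10.2,0,-0.041,0,0.034,100],[0,-10.2,0,-0.034,0,0.041,100]]]'
python3 -m crank '[[[0,-10.2,0,-0.027,0,0.047,100],[0,0,0,-0.018,0,0.051,100],[0,0,0,0,0.05,0,100],[0,0,0,0,0.05,0,100],[0,0,0,0,0.05,0,100]]]'
python3 -m crank '[[[0,0,0,0,0.02,0,100],[0,0,0,0,0.02,0,100],[0,0,0,0,0,0,100],[0,0,0,0,0,0,100],[0,0,0,0,0,0,100]]]'
python3 - <<'E'
from h import *
o=robot.get_obs();print(o["position"],Ro.from_quat(o["tool_rot"]).as_matrix().round(3),o["ft_force"],o["q"])
c=robot.camera("side"); t=robot.camera("top")
save(c,"pics/s1.png",(190,310,220,380),5); save(t,"pics/t1.png",(180,280,310,440),5)
for n,k in(("tip",.008),):
  print([proj(x,o["position"]-[0,0,k]) for x in(c,t)])
E
```

```text
time: 1.92
position: [0.3043, -0.405, 0.2848]
tool_rot: [0.402, -0.581, 0.582, -0.402]
ft_force: [0.4, -0.2, -0.1]
grip_width: 0.0866
time: 2.55
position: [0.4381, -0.1728, 0.2849]
tool_rot: [0.614, -0.351, 0.352, -0.614]
ft_force: [1.1, -0.7, -0.1]
grip_width: 0.0869
time: 3.18
position: [0.4924, -0.0805, 0.1336]
tool_rot: [-0.642, 0.296, -0.298, 0.642]
ft_force: [0.4, -0.2, 0.2]
grip_width: 0.087
time: 3.8
position: [0.4925, -0.0809, 0.0956]
tool_rot: [-0.642, 0.297, -0.298, 0.642]
ft_force: [0.4, 0.0, -0.2]
grip_width: 0.0874
[ 0.49249663 -0.08093413  0.09555541] [[ 0.646  0.002  0.763]
 [-0.763 -0.001  0.646]
 [ 0.002 -1.     0.001]] [ 0.40631347  0.03038106 -0.16826712] [-3.87164654e-01  5.78753782e-01  1.86484630e+00  2.91910918e-05
  6.95792830e-01 -1.08998596e+00]
[(np.float64(252.6920264189099), np.float64(307.5246040384679)), (np.float64(225.91256348191737), np.float64(390.5433321516692))]
```

View pics/s1.png

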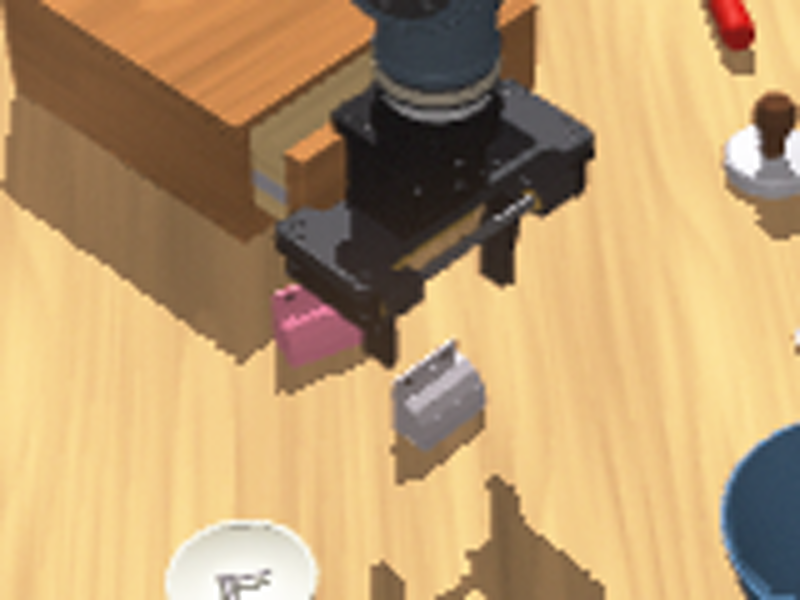

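View pics/t1.png

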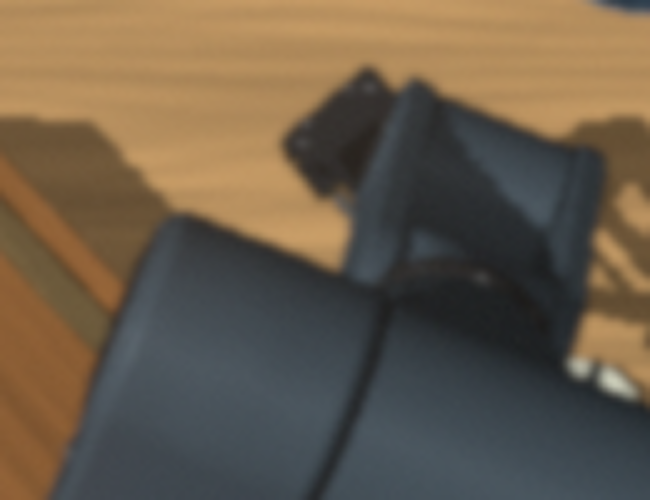

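The steel pull (side crop (440, 395)) stands between and below the open fingers. The projected fingertips match the picture to within a pixel, so I'm going down to it.

```bash
python3 -m crank '[[[0,0,0,0.001,0.03,-0.001,100],[0,0,0,0,0.03,0,100],[0,0,0,0,0.015,0,100],[0,0,0,0,0.010,0,100],[0,0,0,0,0,0,100]]]'
python3 - <<'E'
from h import *
o=robot.get_obs();print(o["position"])
c=robot.camera("side"); 
save(c,"pics/s2.png",(210,310,240,370),6)
E
```

```text
time: 4.53
position: [0.4919, -0.0821, 0.0095]
tool_rot: [-0.642, 0.297, -0.297, 0.642]
ft_force: [-0.1, -0.1, -0.1]
grip_width: 0.0868
[ 0.49186853 -0.08213533  0.00953269]
```

View pics/s2.png

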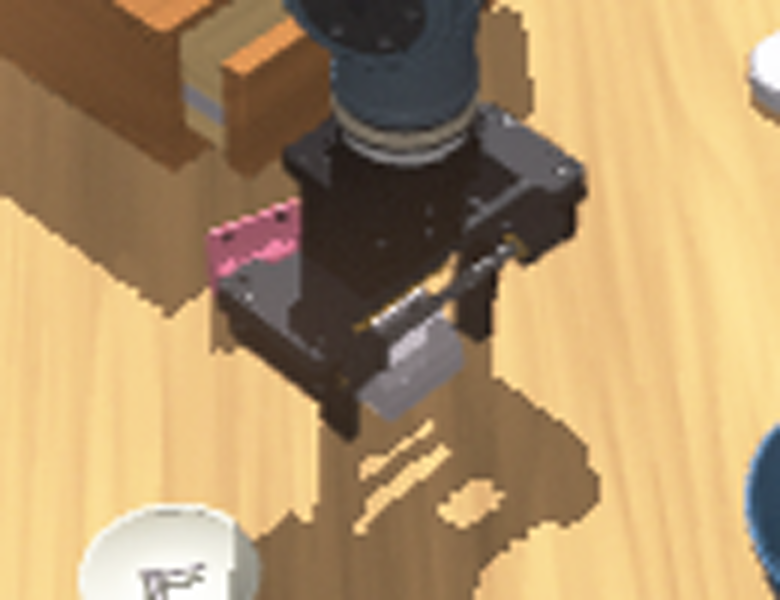

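The pull sits between the fingers, so I'm closing.

```bash
python3 -m crank '[[[0,0,0,0,0,0,50],[0,0,0,0,0,0,45],[0,0,0,0,0,0,40],[0,0,0,0,0,0,40],[0,0,0,0,0,0,40]]]' 40
python3 -m crank '[[[0,0,0,0,0,0,40],[0,0,0,0,-0.01,0,40],[0,0,0,0,-0.03,0,40],[0,0,0,0,-0.045,0,40],[0,0,0,0,0,0,40]]]' 40
python3 - <<'E'
from h import *
o=robot.get_obs();print(o["position"],Ro.from_quat(o["tool_rot"]).as_matrix().round(3),o["ft_force"])
c=robot.camera("side"); 
save(c,"pics/s3.png",(190,290,240,360),6.5)
E
```

```text
time: 5.2
position: [0.4917, -0.0821, 0.0097]
tool_rot: [-0.642, 0.297, -0.297, 0.642]
ft_force: [-0.0, -0.4, 1.2]
grip_width: 0.0536
time: 5.82
position: [0.4938, -0.0828, 0.0977]
tool_rot: [-0.641, 0.295, -0.3, 0.642]
ft_force: [0.2, -0.4, -0.8]
grip_width: 0.0536
[ 0.49375669 -0.0828184   0.09765331] [[ 0.647  0.007  0.763]
 [-0.763 -0.003  0.647]
 [ 0.006 -1.     0.003]] [ 0.17277788 -0.42959248 -0.79656137]
```

View pics/s3.png

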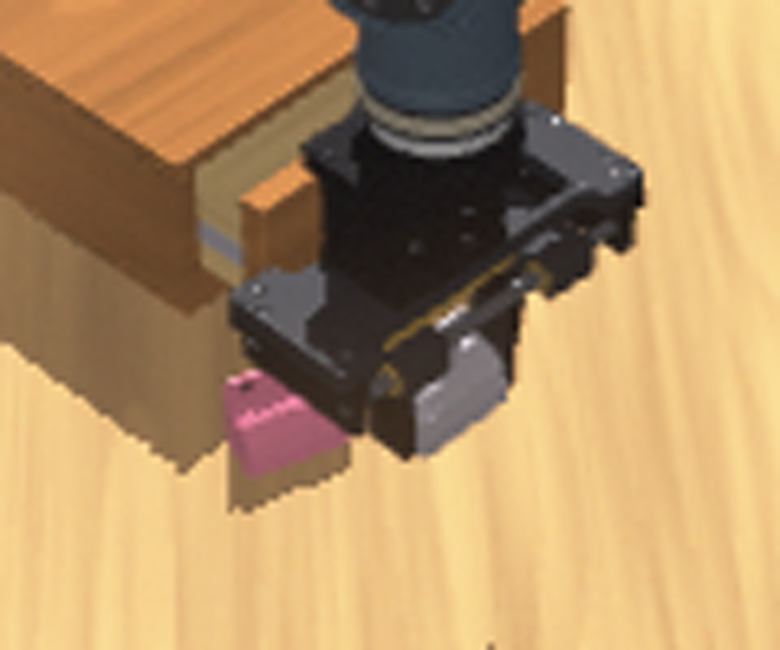

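The pull is lifted, gripped across its cheeks at 53.6 mm. Next I carry it in front of the patch with about 30 mm standoff.

```bash
python3 -m crank '[[[0,0,0,-0.020,0,0.024,40],[0,-1.5,0,-0.027,0,0.032,40],[0,0,0,-0.027,0,0.032,40],[0,0,0,-0.027,0,0.032,40],[0,0,0,-0.022,0,0.025,40]]]' 40
python3 -m crank '[[[0,0,0,0,0.015,0,40],[0,0,0,0,0.015,0,40],[0,0,0,0,0.010,0,40],[0,0,0,0,0,0,40],[0,0,0,0,0,0,40]]]' 40
cat > chk.py <<'E'
from h import *
import sys
o=robot.get_obs();M=Ro.from_quat(o["tool_rot"]).as_matrix();print(o["position"].round(4),M.round(3).tolist(),o["ft_force"].round(2),"tool",(M.T@o["ft_force"]).round(2),o["grip_width"])
c=robot.camera("side"); save(c,sys.argv[1],(170,270,250,370),6.5)
P=np.array([.4965,.1363,.066]);n=np.array([np.cos(np.radians(131.7)),np.sin(np.radians(131.7)),0])
back=o["position"]+M@[-.013,-.0113,0]; d=P-back; print("to patch: press",(d@n).round(4),"tool-z(lateral)",(d@[n[1],-n[0],0]).round(4),"up",d[2].round(4), "yaw",np.degrees(np.arctan2(-M[1,0],-M[0,0])))
E
python3 chk.py pics/s4.png
```

```text
time: 6.5
position: [0.5187, 0.1075, 0.0931]
tool_rot: [0.646, -0.29, 0.288, -0.645]
ft_force: [-0.4, -0.4, -0.2]
grip_width: 0.0534
time: 7.12
position: [0.52, 0.1053, 0.0545]
tool_rot: [0.645, -0.289, 0.289, -0.645]
ft_force: [-0.1, -0.3, 0.1]
grip_width: 0.054
[0.52   0.1053 0.0545] [[0.665, 0.0, 0.747], [-0.747, -0.0, 0.665], [0.0, -1.0, 0.0]] [-0.1  -0.26  0.1 ] tool [ 0.12 -0.1  -0.25] 0.0539675204898643
to patch: press 0.0258 tool-z(lateral) 0.0031 up 0.0002 yaw 131.70032707929676
```

View pics/s4.png

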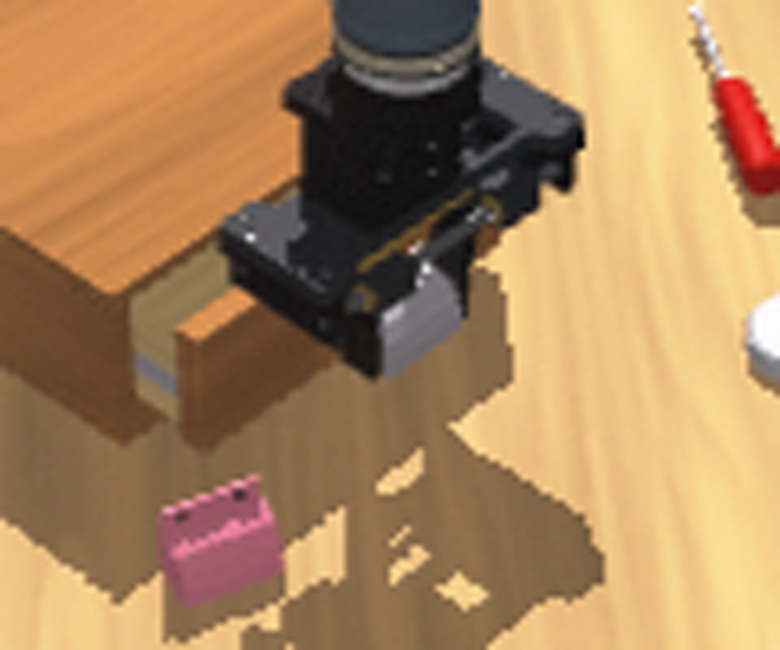

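```bash
python3 - <<'E'
from h import *
o=robot.get_obs();R=Ro.from_quat(o["tool_rot"]);c=robot.camera("side");t=robot.camera("top")
save(c,"pics/s5.png",(205,235,295,335),18)
save(t,"pics/t5.png",(180,280,270,390),6)
# pull frame point (x,y,z from bottom) -> tool: x_t=-x, z_t=-y, y_t = -(z-0.0097)
for b in[(-.013,.027,0),(-.013,-.027,0),(-.011,.027,.019),(-.011,-.027,.019),(-.005,.027,.026),(-.005,-.027,.026)]:
    X=o["position"]+R.apply([-(b[0]+.0)+.001,-(b[2]-.0097),-b[1]])
    r,cc=proj(c,X); print(b,np.round([r,cc],1),"crop",np.round([(cc-295+.5)*18,(r-205+.5)*18]))
E
```

```text
(-0.013, 0.027, 0) [227.5 309.5] crop [269. 414.]
(-0.013, -0.027, 0) [219.7 320.6] crop [471. 274.]
(-0.011, 0.027, 0.019) [223. 309.] crop [261. 332.]
(-0.011, -0.027, 0.019) [215.2 320.3] crop [464. 193.]
(-0.005, 0.027, 0.026) [220.5 307.7] crop [238. 289.]
(-0.005, -0.027, 0.026) [212.8 319. ] crop [441. 150.]
```

View pics/s5.png

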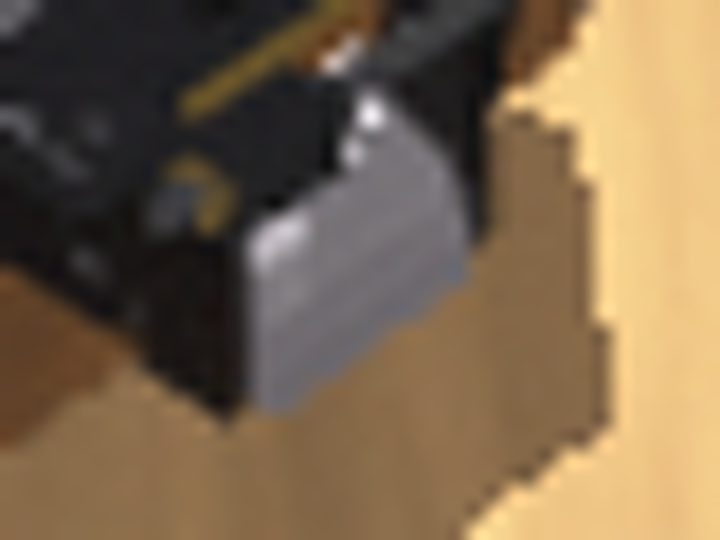

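View pics/t5.png

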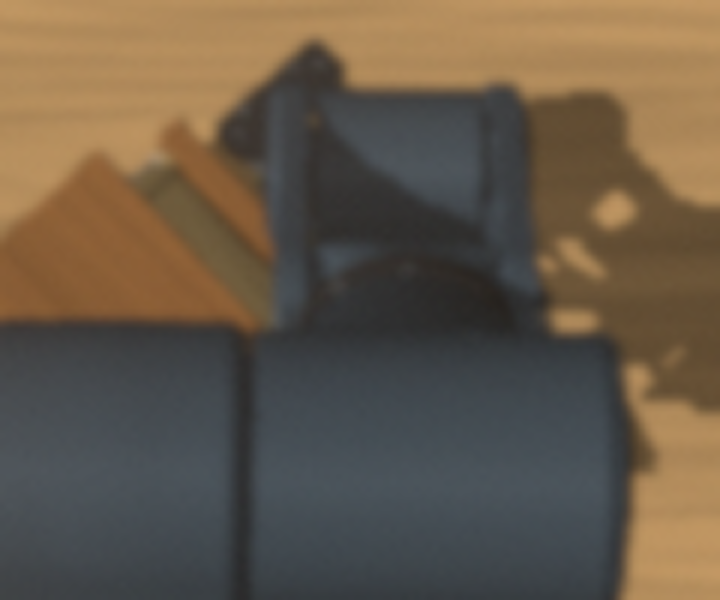

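The predicted bottom corners of the held pull, (414, 269) and (274, 471) in the crop, fall within 0.4 px of the picture. Arm and side camera therefore agree. Next I correct 3 mm sideways and approach slowly.

```bash
python3 -m crank '[[[0,0,0,-0.005,0,0.003,40],[0,0,0,-0.006,0,0,40],[0,0,0,-0.005,0,0,40],[0,0,0,-0.004,0,0,40],[0,0,0,0,0,0,40]]]' 40
python3 chk.py pics/s6.png
python3 -m crank '[[[0,0,0,-0.003,0,0,40],[0,0,0,-0.003,0,0,40],[0,0,0,-0.003,0,0,40],[0,0,0,-0.003,0,0,40],[0,0,0,-0.003,0,0,40]]]' 40
python3 chk.py pics/s7.png
```

```text
time: 7.9
position: [0.5083, 0.1232, 0.0545]
tool_rot: [0.646, -0.289, 0.289, -0.645]
ft_force: [0.1, 0.9, 0.1]
grip_width: 0.0542
[0.5083 0.1232 0.0545] [[0.667, -0.0, 0.745], [-0.745, -0.0, 0.667], [-0.0, -1.0, -0.0]] [0.14 0.87 0.1 ] tool [-0.55 -0.1   0.68] 0.054198405206032946
to patch: press 0.0046 tool-z(lateral) -0.0 up 0.0002 yaw 131.8045443084498
time: 8.57
position: [0.4985, 0.1341, 0.0546]
tool_rot: [0.645, -0.289, 0.289, -0.645]
ft_force: [0.7, -1.1, -0.4]
grip_width: 0.0538
[0.4985 0.1341 0.0546] [[0.666, -0.0, 0.746], [-0.746, -0.0, 0.666], [0.0, -1.0, -0.0]] [ 0.7  -1.08 -0.36] tool [ 1.28  0.36 -0.19] 0.0538132834594046
to patch: press -0.01 tool-z(lateral) -0.0001 up 0.0001 yaw 131.77099416998448
```

View pics/s7.png

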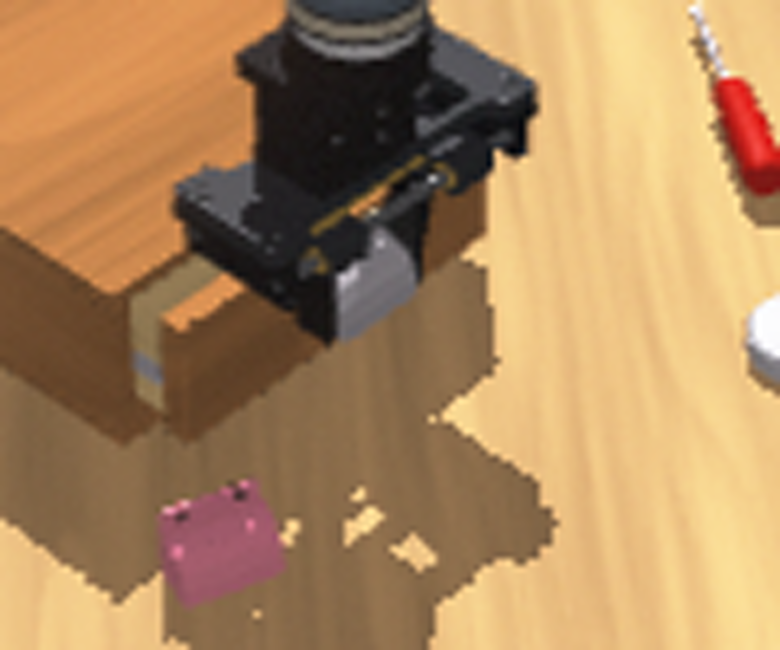

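The pull is in contact and the drawer is moving, with about 1.3 N of friction. I'm continuing home.

```bash
python3 -m crank '[[[0,0,0,-0.003,0,0,40],[0,0,0,-0.003,0,0,40],[0,0,0,-0.003,0,0,40],[0,0,0,-0.002,0,0,40],[0,0,0,0,0,0,40]]]' 40
python3 chk.py pics/s8.png
```

```text
time: 9.25
position: [0.4912, 0.1425, 0.0545]
tool_rot: [-0.645, 0.289, -0.289, 0.645]
ft_force: [0.2, 0.5, -0.9]
grip_width: 0.0538
[0.4912 0.1425 0.0545] [[0.666, -0.0, 0.746], [-0.746, 0.0, 0.666], [-0.0, -1.0, -0.0]] [ 0.18  0.54 -0.87] tool [-0.28  0.87  0.49] 0.05384911953814788
to patch: press -0.0212 tool-z(lateral) -0.0001 up 0.0002 yaw 131.765429338544
```

View pics/s8.png

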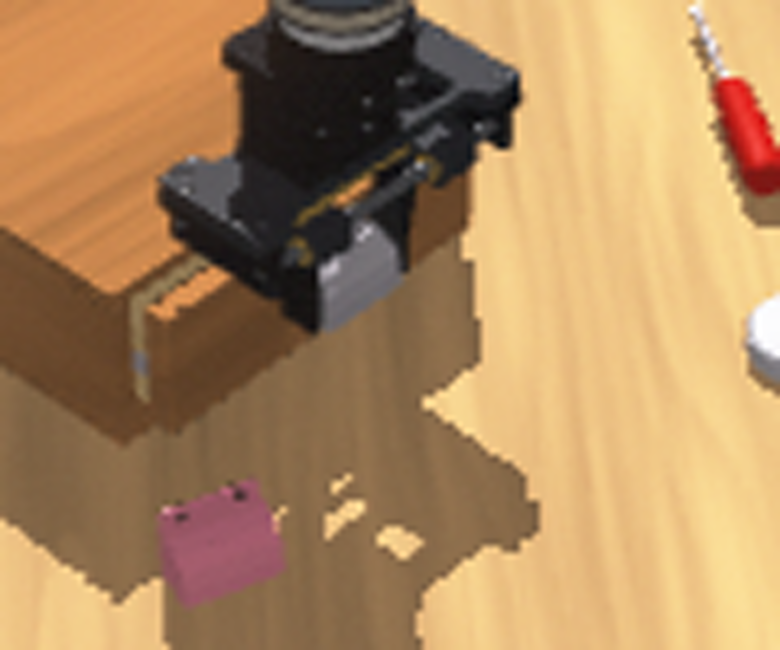

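```bash
python3 -m crank '[[[0,0,0,-0.002,0,0,40],[0,0,0,-0.002,0,0,40],[0,0,0,-0.002,0,0,40],[0,0,0,0,0,0,40],[0,0,0,0,0,0,40]]]' 40
python3 chk.py pics/s9.png
```

```text
time: 9.93
position: [0.4873, 0.1468, 0.0546]
tool_rot: [-0.645, 0.289, -0.289, 0.645]
ft_force: [0.1, -0.8, -0.4]
grip_width: 0.0541
[0.4873 0.1468 0.0546] [[0.666, -0.0, 0.746], [-0.746, 0.0, 0.666], [-0.0, -1.0, -0.0]] [ 0.13 -0.82 -0.4 ] tool [ 0.7   0.4  -0.45] 0.054112099241186346
to patch: press -0.027 tool-z(lateral) -0.0001 up 0.0001 yaw 131.76004075979574
```

```bash
python3 -m crank '[[[0,0,0,-0.002,0,0,40],[0,0,0,-0.002,0,0,40],[0,0,0,0,0,0,40],[0,0,0,0,0,0,40],[0,0,0,0,0,0,40]]]' 40
python3 chk.py pics/s10.png
```

```text
time: 10.6
position: [0.4847, 0.1498, 0.0546]
tool_rot: [-0.645, 0.289, -0.289, 0.645]
ft_force: [0.2, -0.0, -0.7]
grip_width: 0.0536
[0.4847 0.1498 0.0546] [[0.666, -0.0, 0.746], [-0.746, 0.0, 0.666], [-0.0, -1.0, -0.0]] [ 0.2  -0.02 -0.71] tool [0.15 0.71 0.14] 0.05355598789004724
to patch: press -0.0309 tool-z(lateral) -0.0001 up 0.0001 yaw 131.75866384671042
```

View pics/s10.png

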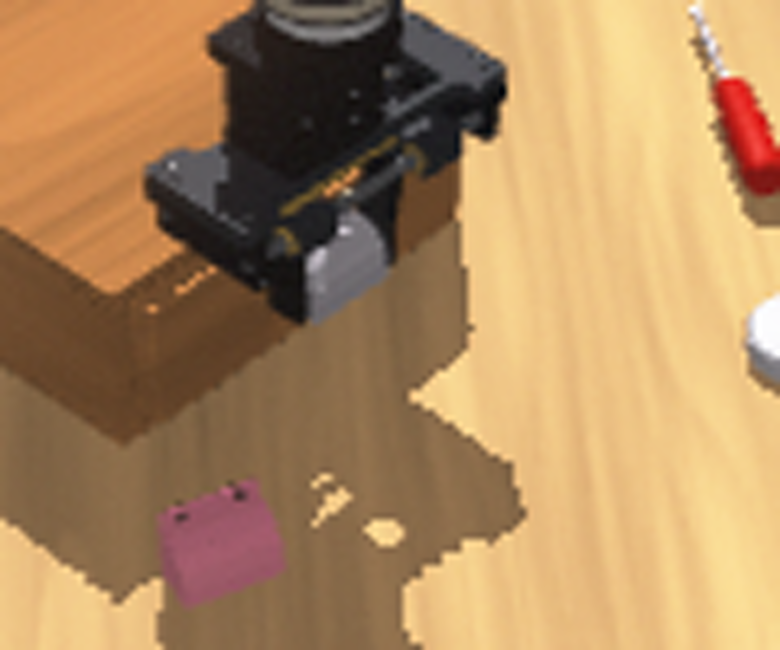

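```bash
for i in 1; do python3 -m crank '[[[0,0,0,-0.002,0,0,40],[0,0,0,0,0,0,40],[0,0,0,-0.001,0,0,40],[0,0,0,0,0,0,40],[0,0,0,0,0,0,40]]]' 40; done
python3 chk.py pics/s11.png
```

```text
time: 11.28
position: [0.483, 0.1517, 0.0546]
tool_rot: [0.645, -0.289, 0.289, -0.645]
ft_force: [1.8, -3.8, -1.2]
grip_width: 0.0539
[0.483  0.1517 0.0546] [[0.666, 0.0, 0.746], [-0.746, -0.0, 0.666], [0.001, -1.0, 0.0]] [ 1.84 -3.84 -1.22] tool [ 4.09  1.22 -1.19] 0.05388817275920256
to patch: press -0.0335 tool-z(lateral) -0.0002 up 0.0001 yaw 131.7791627351127
```

```bash
python3 -m crank '[[[0,0,0,-0.001,0,0,40],[0,0,0,-0.001,0,0,40],[0,0,0,-0.001,0,0,40],[0,0,0,0,0,0,40],[0,0,0,0,0,0,40]]]' 40
python3 chk.py pics/s12.png
```

```text
time: 11.95
position: [0.4818, 0.1532, 0.0546]
tool_rot: [0.646, -0.288, 0.289, -0.645]
ft_force: [2.7, -9.3, -2.3]
grip_width: 0.0537
[0.4818 0.1532 0.0546] [[0.667, 0.002, 0.745], [-0.745, -0.002, 0.667], [0.002, -1.0, 0.0]] [ 2.73 -9.26 -2.34] tool [ 8.71  2.36 -4.15] 0.053666687309505606
to patch: press -0.0354 tool-z(lateral) -0.0002 up 0.0001 yaw 131.85170116046288
```

Buffers are engaged: about 9 N of press with about 4 N sideways. Before the final press I check the sideways position in the picture.

```bash
python3 - <<'E'
from h import *
c=robot.camera("side")
save(c,"pics/s13.png",(200,245,260,330),11)
o=robot.get_obs();R=Ro.from_quat(o["tool_rot"]);M=R.as_matrix()
print((M.T@o["ft_force"]).round(2),o["moment"])
# unit/drawer front predicted features given patch centre at pull back
for yaw in(131.8,):
  n=np.array([np.cos(np.radians(yaw)),np.sin(np.radians(yaw)),0]);y=np.array([-n[1],n[0],0])
  back=o["position"]+M@[-.013,-.0113,0]; back[2]=0
  for nm,b in(("L top",(.115,.091)),("L bot",(.115,.013)),("R top",(-.115,.091)),("R bot",(-.115,.013))):
    r,cc=proj(c,back+y*b[0]+[0,0,b[1]]); print(nm,np.round([r,cc],1),"crop",np.round([(cc-260+.5)*11,(r-200+.5)*11]))
  for b in[(-.013,.027,0),(-.013,-.027,0)]:
    X=o["position"]+R.apply([-(b[0]+.0)+.001,-(b[2]-.0097),-b[1]])
    r,cc=proj(c,X); print("pull",np.round([(cc-260+.5)*11,(r-200+.5)*11]))
E
```

```text
[ 8.45  2.69 -3.66] [-1.25898056 -0.60232968  0.16940017]
L top [217.1 271.8] crop [135. 193.]
L bot [234.6 273. ] crop [148. 386.]
R top [185.9 320.3] crop [ 669. -149.]
R bot [203.  320.1] crop [666.  38.]
pull [415. 210.]
pull [537. 128.]
```

View pics/s13.png

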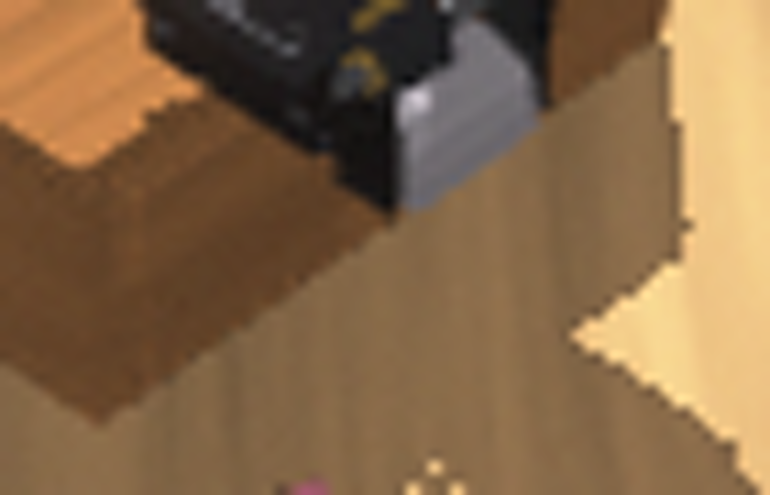

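The predicted right lower corner of the front, (38, 666), against the seen (40, 665) puts the sideways error at about 1 mm or less. I'm adding about 1.2 mm of press.

```bash
python3 -m crank '[[[0,0,0,-0.0006,0,-0.0003,40],[0,0,0,-0.0006,0,-0.0003,40],[0,0,0,0,0,0,40],[0,0,0,0,0,0,40],[0,0,0,0,0,0,40]]]' 40
python3 chk.py pics/s14.png
```

```text
time: 12.68
position: [0.4814, 0.1536, 0.0547]
tool_rot: [-0.646, 0.287, -0.29, 0.646]
ft_force: [4.4, -8.8, -3.1]
grip_width: 0.0538
[0.4814 0.1536 0.0547] [[0.667, 0.004, 0.745], [-0.745, -0.002, 0.667], [0.004, -1.0, 0.002]] [ 4.38 -8.76 -3.09] tool [ 9.44  3.12 -2.58] 0.05378417825791322
to patch: press -0.036 tool-z(lateral) -0.0002 up 0.0001 yaw 131.85403865972307
```

```bash
python3 -m crank '[[[0,0,0,-0.0006,0,-0.0002,40],[0,0,0,-0.0006,0,0,40],[0,0,0,0,0,0,40],[0,0,0,0,0,0,40],[0,0,0,0,0,0,40]]]' 40
python3 chk.py pics/s15.png; python3 -m crank '[[[0,0,0,0,0,0,40],[0,0,0,0,0,0,40],[0,0,0,0,0,0,40],[0,0,0,0,0,0,40],[0,0,0,0,0,0,40]]]' 40; python3 chk.py pics/s16.png
```

```text
time: 13.35
position: [0.4811, 0.154, 0.0547]
tool_rot: [-0.646, 0.286, -0.29, 0.646]
ft_force: [4.4, -10.5, -3.6]
grip_width: 0.054
[0.4811 0.154  0.0547] [[0.667, 0.005, 0.745], [-0.745, -0.002, 0.667], [0.005, -1.0, 0.002]] [  4.37 -10.46  -3.56] tool [10.68  3.6  -3.74] 0.054008825866763525
to patch: press -0.0365 tool-z(lateral) -0.0002 up 0.0 yaw 131.87183164381605
time: 14.02
position: [0.4811, 0.1541, 0.0547]
tool_rot: [-0.646, 0.287, -0.29, 0.646]
ft_force: [4.3, -10.4, -4.2]
grip_width: 0.0539
[0.4811 0.1541 0.0547] [[0.667, 0.005, 0.745], [-0.745, -0.002, 0.667], [0.005, -1.0, 0.002]] [  4.34 -10.36  -4.15] tool [10.59  4.2  -3.69] 0.053865147417562986
to patch: press -0.0366 tool-z(lateral) -0.0002 up 0.0 yaw 131.8713584049849
```

View pics/s16.png

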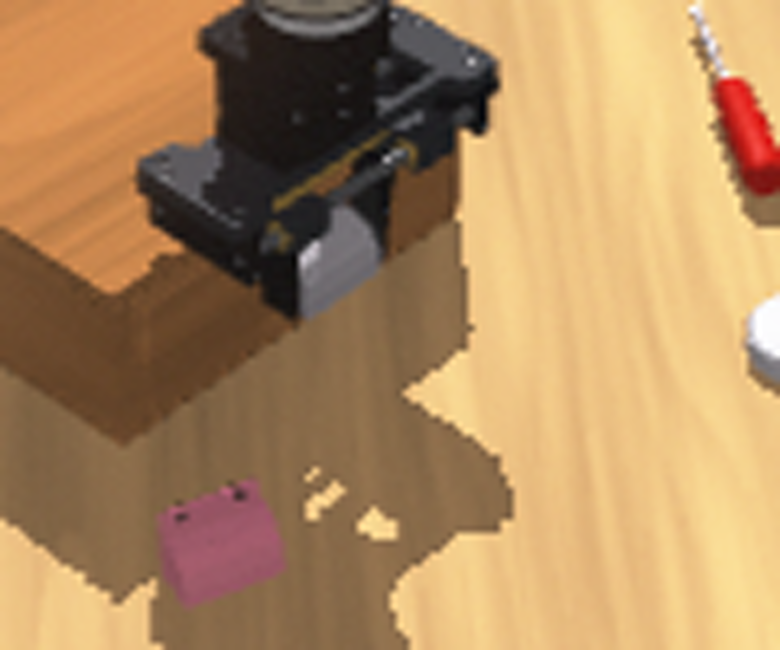

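About 10.6 N axial (12 N in magnitude), steady. Now I hold.

```bash
Z='';
python3 -m crank '[[[0,0,0,0,0,0,40],[0,0,0,0,0,0,40],[0,0,0,0,0,0,40],[0,0,0,0,0,0,40],[0,0,0,0,0,0,40]]]' 40
python3 -m crank '[[[0,0,0,0,0,0,40],[0,0,0,0,0,0,40],[0,0,0,0,0,0,40],[0,0,0,0,0,0,40],[0,0,0,0,0,0,40]]]' 40
python3 -m crank '[[[0,0,0,0,0,0,40],[0,0,0,0,0,0,40],[0,0,0,0,0,0,40],[0,0,0,0,0,0,40],[0,0,0,0,0,0,40]]]' 40
python3 -m crank '[[[0,0,0,0,0,0,40],[0,0,0,0,0,0,40],[0,0,0,0,0,0,40],[0,0,0,0,0,0,40],[0,0,0,0,0,0,40]]]' 40
python3 -m crank '[[[0,0,0,0,0,0,40],[0,0,0,0,0,0,40],[0,0,0,0,0,0,40],[0,0,0,0,0,0,40],[0,0,0,0,0,0,40]]]' 40
python3 chk.py pics/s17.png
python3 - <<'E'
from h import *
c=robot.camera("side"); im=c["img"][195:250,250:330,::-1].astype(float)
im=np.clip(255*(im/255)**.5,0,255).astype(np.uint8)
cv2.imwrite("pics/s18.png",cv2.resize(im,None,fx=10,fy=10,interpolation=cv2.INTER_CUBIC))
o=robot.get_obs();M=Ro.from_quat(o["tool_rot"]).as_matrix()
yaw=131.8;n=np.array([np.cos(np.radians(yaw)),np.sin(np.radians(yaw)),0]);y=np.array([-n[1],n[0],0])
back=o["position"]+M@[-.013,-.0113,0]; back[2]=0
for nm,b in(("L top",(.115,.091)),("L bot",(.115,.013)),("R bot",(-.115,.013)),("patch L bot",(.027,.045)),("patch R bot",(-.027,.045))):
    r,cc=proj(c,back+y*b[0]+[0,0,b[1]]); print(nm,"crop",np.round([(cc-250+.5)*10,(r-195+.5)*10]))
E
```

```text
time: 14.7
position: [0.4811, 0.154, 0.0547]
tool_rot: [-0.646, 0.287, -0.29, 0.646]
ft_force: [4.7, -9.4, -4.1]
grip_width: 0.0539
time: 15.32
position: [0.4811, 0.154, 0.0547]
tool_rot: [-0.646, 0.287, -0.29, 0.646]
ft_force: [5.2, -10.9, -3.8]
grip_width: 0.0536
time: 15.95
position: [0.4811, 0.1541, 0.0547]
tool_rot: [-0.646, 0.287, -0.29, 0.646]
ft_force: [4.5, -10.7, -3.3]
grip_width: 0.0534
time: 16.58
position: [0.4811, 0.1541, 0.0547]
tool_rot: [-0.646, 0.287, -0.29, 0.646]
ft_force: [5.4, -10.2, -4.0]
grip_width: 0.054
time: 17.2
position: [0.4811, 0.154, 0.0547]
tool_rot: [-0.646, 0.286, -0.29, 0.646]
ft_force: [5.6, -10.0, -4.7]
grip_width: 0.0536
[0.4811 0.154  0.0547] [[0.667, 0.005, 0.745], [-0.745, -0.002, 0.667], [0.005, -1.0, 0.002]] [ 5.6  -9.95 -4.66] tool [11.13  4.7  -2.48] 0.05363466364639435
to patch: press -0.0365 tool-z(lateral) -0.0003 up 0.0 yaw 131.86921516070802
L top crop [221. 224.]
L bot crop [232. 399.]
R bot crop [703.  84.]
patch L bot crop [419. 203.]
patch R bot crop [530. 129.]
```

View pics/s18.png

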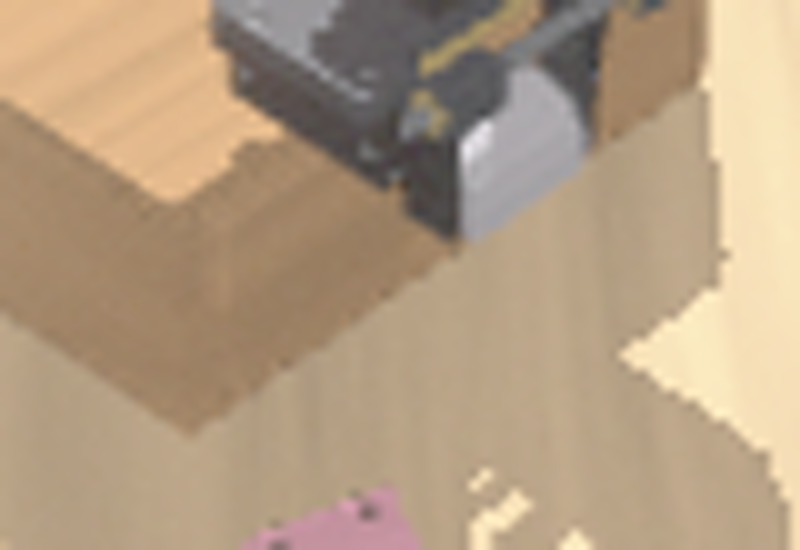

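The front's left edge (col 222) and right lower corner (88, 703) match the predicted 221–232 and (84, 703). No pale patch shows around the pull, so I'm handing in.

```bash
python3 -c "
from rig import robot
print(robot.hand_in()); o=robot.get_obs(); print(o['time'],o['ft_force'],o['grip_width'])"
```

```text
the job is handed in; nothing more can be done
None
the job is handed in; nothing more can be done
```

I gripped the bare steel pull across its cheeks at 40 N and carried it to the drawer. I set its back over the pale patch and pushed the drawer slowly home onto its buffers. I handed in while still holding and pressing, about 17 s into the 51 s allowed. No verdict is reported.

Last checks before handing in:
- **Force:** 10.5 to 11.5 N along the press direction for about 4 s, about 12 N in total. The total includes 2 to 4 N sideways and about 4 N vertical, which I did not remove.
- **Position:** TCP still. By the arm's readings the back is within 0.5 mm of the patch centre sideways and in height. In the side picture, the ends of the drawer front fall within about 2 mm of where a centred pull puts them.
- **Angle:** level to about 0.3° (tool pose) and within about 0.5° of square to the front.
- **Seat:** no patch shows around the pull, but how flat the back sits could not be seen directly.
- **Camera disagreement:** my top-view estimates of the pull and the drawer front differed from the side view by 3 to 6 mm. I went with the side view because it matched the arm's own position.
- **Other things on the counter:** the arm kept clear of them and nothing visible in the later side pictures had moved. I did not measure each one again.

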